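# Snap the brass bush into the drill-guide block with the hand press

## Robot

A 6-joint arm with a two-finger parallel gripper is mounted at the origin on a cart in front of the work surface, level with it; the furniture and walls round the work are solid. World frame = base frame: x ahead of the robot, y to its left, z up, the work surface at z = 0. Lengths are in m, angles in degrees, forces in N, time in s.
With the tool pointing down it reaches from about 0.35 to 0.875 m from the base axis. Payload 4.2 kg.
Tool frame: the origin (TCP) lies midway between the tips of the shut fingers; the grasp point (between the pads) lies 19 mm behind it (arm.grip_depth is the distance from the TCP to the grasp point, in m); z points along the fingers, y is the line along which they close (so a half turn about z gives the same grasp; the last joint's range is limited). The gripper opens to 87 mm and grips with 3 to 60 N. Pads are 19 mm wide; open, the fingers measure 117 mm over their backs; the gripper's body (75 mm by 190 mm) begins 51 mm behind the grasp point.
Start: joints at [-56.918, 22.042, 0.453, 0, -68.411, -14.817], TCP at [0.196, -0.593, 0.223] pointing down, gripper open.
Joint ranges: [-179.83, 179.83], [-69.29, 118.12], [-61.27, 80.66], [-181.25, 117.63], [-171.15, -9.14], [-177.46, 177.46]. Speed limits (degrees/s): [159.86, 159.86, 180, 180, 180, 180].

## Interface

Orientations are given as a 3x3 rotation matrix whose columns are the frame's x, y, z axes.
In Python, from cell import arm gives the robot as it stands.
- The arm moves only by the tool apply_moves, never from a script. Its argument "plan" is a list of rows, each an object with "turn": the turn, a rotation vector about the tool's x, y, z in rad, a list of three; "dp": the shift along the tool's x, y, z in mm, a list of three; "claw": the finger opening in mm, from 0 to 87. A call has 1 to 10 rows; each row is the pose to reach, as a shift and turn from the pose commanded when the call began, along the tool's axes at that moment; what a row does not reach only later rows make up. A row lasts 1/12 s, in which the tool goes at most 41.7 mm and 7.16 degrees, less where a joint would pass 70% of its speed; a pose out of reach is approached as far as the arm can. A call with a gripper value outside its range is refused whole. The fingers move at their own pace and stop on an object; "squeeze" is the grip in N (left out, the last holds). Time passes only in rows, so rows that repeat a pose let the fingers close. It gives the time, the measured TCP pose, the force, the opening and the grip force at its end, in the units of the state.
- arm.get_obs(): the state, without advancing time (a new reading comes with each control period).
- arm.camera(name): name is "side" or "top" or "wrist"; returns a dict with "frame" (420x560x3 uint8, red, green, blue), "z_map" (420x560 float32, m along the optical axis (not along the pixel's ray), 0 where there is no reading), "fx", "fy", "cx", "cy" (pixels), "k1" (the pictures are not rectified: a ray, as slopes to the right and down, at radius r is drawn at 1 + k1 r^2 times it, then the intrinsics apply), "world_to_cam" (4x4, takes a point from world to camera coordinates); the wrist camera has in their place "T_tool_cam" (4x4, takes a point from camera to tool coordinates, whose origin is the TCP and whose axes are the flange's). Camera axes: x right, y down, z forward; pixel columns grow to the right and rows downward; lengths in m; the calibration is good to about 2 mm. A picture is of the moment at which its call begins: read the wrist's pose just before it.
- arm.close_job(): hands the job in; it is judged then, once.
The state is a dict: "clock": time; "qpos": joint angles; "joint_velocities": joint speeds; "joint_efforts": joint torques, N m; "ee_pos": TCP position; "tcp_rot": TCP orientation; "wrist_force": force on the tool from outside, world axes, zero at the start; "moment": the same for the moment, N m; "gripper_width": finger opening in m; "grip_force": force on a finger pad.
Only numpy, scipy, OpenCV 4.12 (cv2) and the standard library are available. Lean on these libraries where they do the work, as an engineer would, in place of code of your own. Each camera call takes 0.05 s, during which the arm holds its last target. There are 200 camera calls.

## Task

Stand the wooden guide block in the nest of the green hand press, between the jaws, with its protruding brass bush facing one of the jaws, and let go of it. Then squeeze the press's two red handles gently together until the bush's resistance peaks and gives and the bush snaps fully home; stop there so that the block is not crushed. Let the handles spring open again and leave the block standing upright in the nest.

Things in the scene. Friction and masses are not known exactly. Their poses are not given: they have to be found in the camera images.
- block_mid (a point): Centre (half-way up) of the loose beech guide block, 140 g, axes of the block: 28 mm along x (grip it here), 40 mm along y, 66 mm tall (z). A brass bush sticks out of its +y face at x = 0, 9 mm below this centre: its flange is 18 mm across, 2 mm thick, outer face 7 mm from the wood when out, 2 mm when home. The block starts standing upright on the bench
- guide_block: The same block; origin at the centre of its underside
- bush_travel (a joint): How far the bush has been pushed into the block (m): 0 as far out as it goes, 0.005 fully home with its flange on the wood. Resistance grows to a peak of about 26 N at roughly 2.5 mm, then gives way and the bush snaps home and stays
- press: Green hand press fixed to the bench; base plate 122 x 116 x 18 mm. Origin under the nest on the bench top, z up; its x points from the nest towards the two pivots, the red handles run along -x, the jaws close along y
- nest (a point): Centre of the nest floor, 18 mm above the bench, axes as the press. The block's place: on this floor, its y along the press's y, either way round. Lips 6 mm high, 36 mm apart in x, keep it in. Open jaw faces (discs 20 mm across, 24 mm above the floor): y = -30.5 mm, and y = +23.5 to +30.5 mm (screw pad). Arm tops are 32 mm above the floor, pivot caps 37 mm: load with the fingertips above the arms
- grip (a point): Point midway between the red handles where they are to be squeezed, 42 mm above the bench, 75 mm from the nest along the press's -x; axes as the press. Handles: round bars 11 mm thick, 75 mm long, 69 mm over their outer sides here when open (flaring to 80 mm at the ends), some 25 to 44 mm when the bush is home (found by feel). Only the bench lies under them
- left_handle (a joint): Angle of the arm at the press's +y side (rad): 0 sprung open, growing as the handle moves inward about its pivot, 135 mm from the grip point and 60 mm from the jaw. Each arm swings by itself, so the pair centres on the fingers. The mean of both is about 0.09 to 0.17 when the bush is home
- right_handle (a joint): The same for the arm at the press's -y side
- left_arm: Steel arm with a red handle, press's +y side. Its jaw face is a brass pad on a set screw, 0 to 7 mm out, not measured: the handle width when home differs by up to 16 mm. A spring of 1 to 3 N opens each handle. At the grip point the bush takes about 14 N on each handle at its peak; the force then drops, and climbs steeply once home. About 22 N on the handles (45 N at a jaw) crushes the block
- right_arm: Steel arm with a red handle, press's -y side, with a fixed jaw face
Mind the look-alikes: they are no part of the job. What is shaped like the guide_block but turquoise is not meant.

How it is judged:
By the outcome, as a careful person would: the job done as asked, in the order asked, and still so for the second after the job is handed in, with the robot touching nothing.
It also fails if it takes over 64 s, if anything falls off the work surface, if the arm or the gripper's body presses on something with over 40 N, if the wrist force passes 120 N, or if a joint passes its speed limit or range.

## Working session

There is one attempt and no reset: what is moved stays moved. The work goes in short steps, Python scripts to look and compute and a tool call to move; the robot and the scene stay as the last step left them, time stands still between calls to the robot, and variables do not carry over. Pictures are saved under pics/ and viewed, at most 10 in all, crops included, and the job is handed in when it is done.

Besides the shell and the picture viewer there is one more tool, called in YAML: its name, and indented under it one key for each argument. apply_moves: Moves the arm, as the interface text tells. Its arguments: {"type":"object","properties":{"plan":{"type":"array","items":{"type":"object","properties":{"turn":{"type":"array","items":{"type":"number"}},"dp":{"type":"array","items":{"type":"number"}},"claw":{"type":"number"}}}},"squeeze":{"type":"number"}},"required":["plan"]}

```bash
mkdir -p pics; ls; cat > h.py <<'E'
import numpy as np,cv2
from cell import arm
def cloud(c,o=None):
    z=c["z_map"];h,w=z.shape
    u,v=np.meshgrid(np.arange(w),np.arange(h))
    K=np.array([[c["fx"],0,c["cx"]],[0,c["fy"],c["cy"]],[0,0,1.]])
    p=cv2.undistortPoints(np.stack([u,v],-1).reshape(-1,1,2).astype(float),K,np.array([c["k1"],0,0,0,0.])).reshape(h,w,2)
    P=np.dstack([p*z[...,None],z,np.ones_like(z)])
    if "world_to_cam" in c: T=np.linalg.inv(c["world_to_cam"])
    else:
        W=np.eye(4);W[:3,:3]=o["tcp_rot"];W[:3,3]=o["ee_pos"];T=W@c["T_tool_cam"]
    return (P@T.T)[...,:3], z>0
E
python3 - <<'E'
from h import *
o=arm.get_obs();print({k:np.round(v,3) for k,v in o.items()},arm.grip_depth)
for n in("side","top"):
    c=arm.camera(n);cv2.imwrite(f"pics/{n}0.png",c["frame"][...,::-1])
    np.savez(f"{n}0.npz",**c)
    print(n,c["k1"],np.round(np.linalg.inv(c["world_to_cam"]),2).tolist())
E
```

```text
pics
{'clock': np.float64(0.0), 'qpos': array([-5.6919e+01,  2.2092e+01,  3.8000e-01, -2.9000e-02, -6.8412e+01,
       -1.4815e+01]), 'joint_velocities': array([-0.085,  0.034, -0.018, -0.025, -0.006, -0.026]), 'joint_efforts': array([-0.0000e+00, -3.9067e+01,  1.8741e+01,  4.2200e+00,  1.1000e-02,
       -0.0000e+00]), 'ee_pos': array([ 0.196, -0.593,  0.221]), 'tcp_rot': array([[-0.95 , -0.313, -0.001],
       [-0.313,  0.95 ,  0.002],
       [ 0.   ,  0.002, -1.   ]]), 'wrist_force': array([ 0.4  , -0.151,  0.444]), 'moment': array([-0.018,  0.044,  0.012]), 'grip_force': np.float64(0.0), 'gripper_width': np.float64(0.087)} 0.0187
side 0.0488334865816014 [[-0.8, -0.38, 0.47, 0.11], [-0.6, 0.5, -0.63, 0.67], [0.01, -0.78, -0.63, 0.69], [0.0, 0.0, 0.0, 1.0]]
top 0.03016730715969216 [[-0.03, -0.98, 0.22, 0.32], [-1.0, 0.03, -0.0, 0.07], [-0.0, -0.22, -0.98, 1.19], [0.0, 0.0, 0.0, 1.0]]
```

View pics/top0.png

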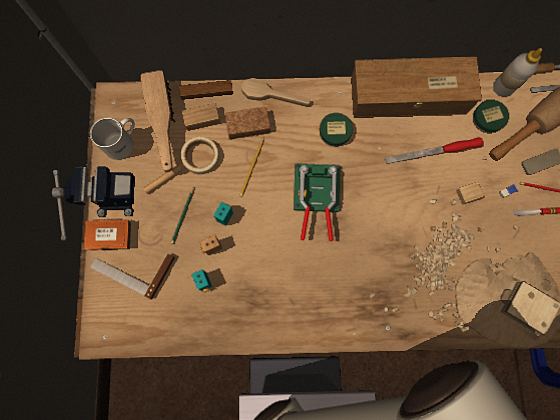

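View pics/side0.png

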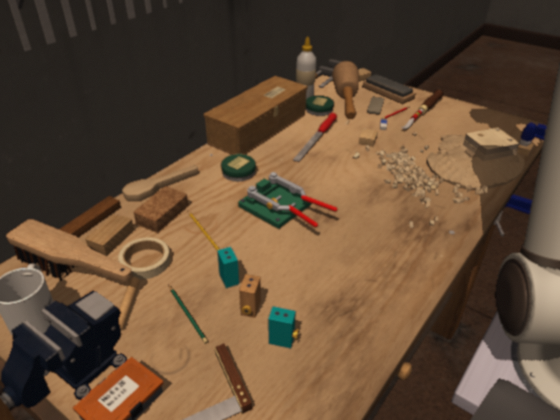

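The top view shows the wooden block at about (209,243) between two turquoise look-alikes, and the press at (317,190) with its handles pointing down the image. In the side view the block is at (250,295), with its brass bush near (248,310).

```bash
python3 - <<'E'
from h import *
C={n:dict(np.load(f"{n}0.npz")) for n in("side","top")}
def rect(m,P):
    q=P[m][:,:2].astype(np.float32); (c,s,a)=cv2.minAreaRect(q*1000); return np.round(c,1),np.round(s,1),round(a,1),m.sum()
for n,c in C.items():
    P,ok=cloud(c);h=cv2.cvtColor(c["frame"],cv2.COLOR_RGB2HSV);H,S,V=cv2.split(h)
    box=np.zeros(ok.shape,bool)
    if n=="top": box[225:262,190:225]=1
    else: box[265:330,230:270]=1
    m=box&ok&(P[...,2]>.056)&(P[...,2]<.08)&(H<30); print(n,"blocktop",rect(m,P),"z",np.median(P[m][:,2]))
    m=box&ok&(P[...,2]>.012)&(H<30); print(n,"blockall",rect(m,P))
    b2=np.zeros(ok.shape,bool)
    if n=="top": b2[155:245,285:350]=1
    else: b2[165:235,230:345]=1
    g=b2&ok&(H>60)&(H<95)&(S>90)&(P[...,2]>.012)&(P[...,2]<.024); print(n,"plate",rect(g,P))
    r=b2&ok&((H<6)|(H>174))&(S>150)&(P[...,2]>.025)
    k,l,st,ce=cv2.connectedComponentsWithStats(r.astype(np.uint8))
    for i in range(1,k):
        if st[i,4]>20:
            q=P[l==i]; ln=cv2.fitLine(q[:,:2].astype(np.float32),cv2.DIST_L2,0,.01,.01).ravel(); t=(q[:,:2]-ln[2:])@ln[:2]
            print(n,"handle",np.round(ln,4),np.round([t.min(),t.max(),np.median(q[:,2])],3),st[i,4])
T=C["top"]["frame"];S=C["side"]["frame"]
a=cv2.resize(T[225:262,185:230],(450,370),interpolation=2);b=cv2.resize(S[265:330,225:275],(285,370),interpolation=2)
c=cv2.resize(T[155:245,285:350],(0,0),fx=2.5,fy=2.5);d=cv2.resize(S[165:235,230:345],(0,0),fx=3.2,fy=3.2)
im=np.zeros((600,740,3),np.uint8);im[:370,:450]=a;im[:370,450:735]=b;im[372:372+224,:368]=0
im[374:374+c.shape[0],:c.shape[1]]=c[:226] ;im[374:374+d.shape[0],250:250+d.shape[1]]=d[:226]
cv2.imwrite("pics/crop1.png",im[...,::-1])
E
```

```text
side blocktop (array([500.5, 223.4]), array([29. , 42.2]), 22.4, np.int64(353)) z 0.06642350020235765
side blockall (array([499.1, 226.4]), array([29.1, 48.9]), 23.8, np.int64(725))
side plate (array([688.1, -42.5]), array([114.4, 208.4]), 84.9, np.int64(975))
side handle [ 0.9971  0.0761  0.544  -0.0632] [-0.042  0.043  0.046] 158
side handle [ 0.9769 -0.2136  0.5447 -0.0049] [-0.04   0.06   0.047] 146
top blocktop (array([500.5, 222.5]), array([28.8, 39.7]), 22.9, np.int64(198)) z 0.06390085008378288
top blockall (array([499. , 225.6]), array([29.1, 46.9]), 22.5, np.int64(269))
top plate (array([644.9, -43.6]), array([111.8, 120.8]), 86.3, np.int64(1048))
top handle [ 0.9802 -0.1978  0.5462 -0.0083] [-0.041  0.043  0.046] 121
top handle [ 0.9968  0.0804  0.5432 -0.0667] [-0.041  0.041  0.045] 126
```

View pics/crop1.png

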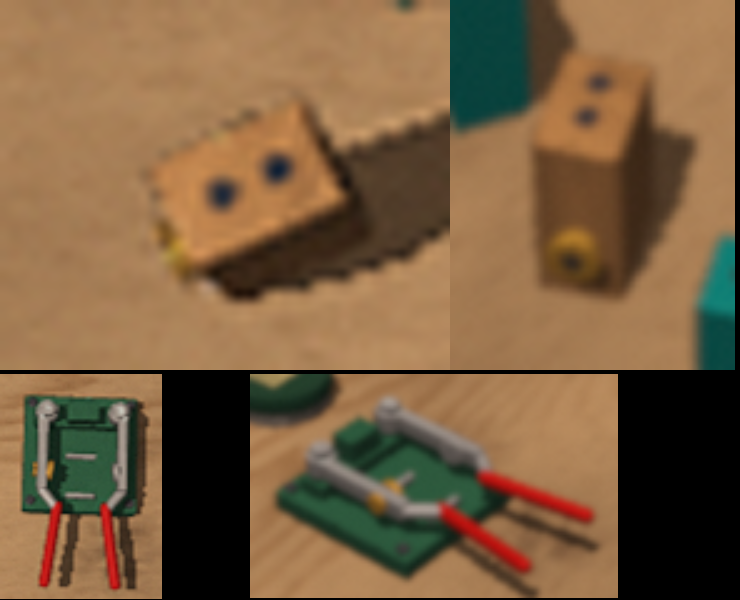

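The block's bush faces world +y (yaw about 112.7°). The press's x axis is at about −3.7°, with the brass screw pad on its +y side. Next I'll look at the press from close up with the wrist camera.

```bash
cat >> h.py <<'E'
from scipy.spatial.transform import Rotation as Ro
def to(x,y,z,yaw):
    o=arm.get_obs();R=o["tcp_rot"];a=np.radians(yaw)
    yv=np.array([np.cos(a),np.sin(a),0]);zv=np.array([0,0,-1.]);D=np.c_[np.cross(yv,zv),yv,zv]
    dp=R.T@(np.array([x,y,z])-o["ee_pos"])*1000
    print("dp",np.round(dp,1).tolist(),"turn",np.round(Ro.from_matrix(R.T@D).as_rotvec(),4).tolist(),"t",round(o["clock"],2),"F",np.round(o["wrist_force"],1),"w",round(o["gripper_width"]*1000,1),"g",round(o["grip_force"],1))
E
python3 -c "
from h import *
to(.56,-.04,.32,176.3)"
```

```text
dp [-519.1, 411.3, -97.7] turn [0.0018, 0.0011, -1.1876] t 0.1 F [-0.6 -0.2  0.4] w 87.0 g 0.0
```

apply_moves:
  plan:
    - {"dp":[-519,411,-98],"turn":[0.002,0.001,-1.188]}
    - {"dp":[-519,411,-98],"turn":[0.002,0.001,-1.188]}
    - {"dp":[-519,411,-98],"turn":[0.002,0.001,-1.188]}
    - {"dp":[-519,411,-98],"turn":[0.002,0.001,-1.188]}
    - {"dp":[-519,411,-98],"turn":[0.002,0.001,-1.188]}
    - {"dp":[-519,411,-98],"turn":[0.002,0.001,-1.188]}
    - {"dp":[-519,411,-98],"turn":[0.002,0.001,-1.188]}
    - {"dp":[-519,411,-98],"turn":[0.002,0.001,-1.188]}
    - {"dp":[-519,411,-98],"turn":[0.002,0.001,-1.188]}
    - {"dp":[-519,411,-98],"turn":[0.002,0.001,-1.188]}

```text
$.plan[0]: bad value
```

```bash
python3 -c "
from h import *
to(.56,-.04,.32,176.3)"
```

```text
dp [-519.1, 411.3, -97.7] turn [0.0018, 0.0011, -1.1876] t 0.1 F [-0.6 -0.2  0.4] w 87.0 g 0.0
```

apply_moves:
  plan:
    - {"dp":[-519,411,-98],"turn":[0.002,0.001,-1.188],"claw":87}
    - {"dp":[-519,411,-98],"turn":[0.002,0.001,-1.188],"claw":87}
    - {"dp":[-519,411,-98],"turn":[0.002,0.001,-1.188],"claw":87}
    - {"dp":[-519,411,-98],"turn":[0.002,0.001,-1.188],"claw":87}
    - {"dp":[-519,411,-98],"turn":[0.002,0.001,-1.188],"claw":87}
    - {"dp":[-519,411,-98],"turn":[0.002,0.001,-1.188],"claw":87}
    - {"dp":[-519,411,-98],"turn":[0.002,0.001,-1.188],"claw":87}
    - {"dp":[-519,411,-98],"turn":[0.002,0.001,-1.188],"claw":87}
    - {"dp":[-519,411,-98],"turn":[0.002,0.001,-1.188],"claw":87}
    - {"dp":[-519,411,-98],"turn":[0.002,0.001,-1.188],"claw":87}

```text
clock: 0.93
ee_pos: [0.4229, -0.2472, 0.2837]
tcp_rot: [[-0.059, -0.998, 0.001], [-0.998, 0.059, -0.002], [0.002, -0.001, -1.0]]
wrist_force: [1.7, -0.1, -0.5]
gripper_width: 0.087
grip_force: 0.0
```

```bash
python3 -c "
from h import *
to(.56,-.04,.32,176.3)"
```

```text
dp [-214.8, -124.7, -36.5] turn [-0.0009, -0.0016, 0.0059] t 0.93 F [ 1.7 -0.1 -0.5] w 87.0 g 0.0
```

apply_moves:
  plan:
    - {"dp":[-210,-122,-36],"turn":[0,0,0],"claw":87}
    - {"dp":[-210,-122,-36],"turn":[0,0,0],"claw":87}
    - {"dp":[-210,-122,-36],"turn":[0,0,0],"claw":87}
    - {"dp":[-210,-122,-36],"turn":[0,0,0],"claw":87}
    - {"dp":[-210,-122,-36],"turn":[0,0,0],"claw":87}
    - {"dp":[-210,-122,-36],"turn":[0,0,0],"claw":87}
    - {"dp":[-210,-122,-36],"turn":[0,0,0],"claw":87}
    - {"dp":[-210,-122,-36],"turn":[0,0,0],"claw":87}
    - {"dp":[-210,-122,-36],"turn":[0,0,0],"claw":87}

```text
clock: 1.68
ee_pos: [0.5572, -0.0473, 0.3186]
tcp_rot: [[-0.064, -0.998, -0.001], [-0.998, 0.064, -0.002], [0.002, 0.001, -1.0]]
wrist_force: [-0.0, 0.1, -0.4]
gripper_width: 0.087
grip_force: 0.0
```

```bash
python3 - <<'E'
from h import *
o=arm.get_obs();c=arm.camera("wrist");P,ok=cloud(c,o);np.savez("w1.npz",P=P,ok=ok,f=c["frame"])
print(np.round(o["ee_pos"],4),np.round(c["T_tool_cam"],3).tolist(),c["fx"])
cv2.imwrite("pics/w1.png",c["frame"][...,::-1]);to(.5005,.223,.12,202.6)
E
```

```text
[ 0.5572 -0.0473  0.3186] [[0.0, -0.962, -0.274, 0.075], [1.0, 0.0, 0.001, 0.001], [-0.001, -0.274, 0.962, -0.162], [0.0, 0.0, 0.0, 1.0]] 349.9047889319937
dp [-267.1, 73.8, 198.3] turn [0.0008, -0.002, -0.4591] t 1.73 F [-0.4 -0.8  1.6] w 87.0 g 0.0
```

View pics/w1.png

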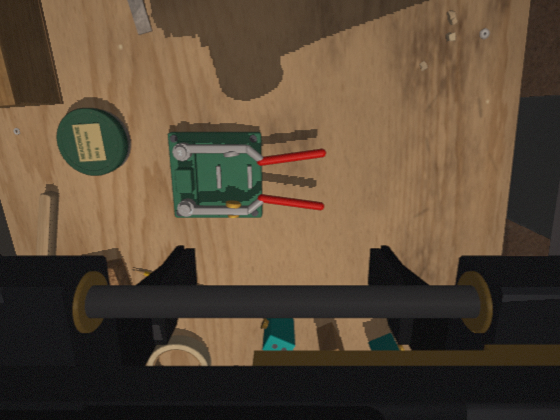

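The wrist view shows the press at (217,175), the nest lips at (219,177) and (249,177), the brass screw pad at (233,210) and the fixed jaw at (232,153).

```bash
python3 - <<'E'
from h import *
d=np.load("w1.npz");P,ok,f=d["P"],d["ok"],d["f"];H,S,V=cv2.split(cv2.cvtColor(f,cv2.COLOR_RGB2HSV))
b=np.zeros(ok.shape,bool);b[125:225,160:330]=1
g=b&ok&(H>60)&(H<95)&(S>90)&(abs(P[...,2]-.018)<.005)
print("plate",cv2.minAreaRect(P[g][:,:2].astype(np.float32)*1000),np.median(P[g][:,2]))
ax=np.radians(-3.7);ex=np.array([np.cos(ax),np.sin(ax)]);ey=np.array([-ex[1],ex[0]])
def rep(m,t,n=4):
    k,l,st,ce=cv2.connectedComponentsWithStats(m.astype(np.uint8))
    for i in range(1,k):
        if st[i,4]>=n:
            q=P[l==i];w=q[:,:2]-[.62,-.04];X,Y=w@ex*1000,w@ey*1000
            print(t,ce[i].round(1),st[i,4],"X",np.percentile(X,[0,50,100]).round(1),"Y",np.percentile(Y,[0,50,100]).round(1),"z",np.percentile(q[:,2],[0,50,100]).round(4))
n=np.zeros_like(b);n[160:200,208:258]=1
rep(n&ok&(S<90)&(V>70),"lip")
rep(b&ok&(H>10)&(H<30)&(S>140)&(P[...,2]>.025),"brass")
r=b&ok&((H<6)|(H>174))&(S>150)&(P[...,2]>.025);rep(r,"handle",20)
rep(b&ok&(S<90)&(P[...,2]>.03),"steel",6)
m=cv2.resize(f[125:225,160:330],None,fx=4.6,fy=4.6,interpolation=2);cv2.imwrite("pics/w1c.png",m[...,::-1])
E
```

```text
plate ((644.5484619140625, -44.66991424560547), (112.65103149414062, 119.8773193359375), 86.38446044921875) 0.01764717827509077
lip [255.8 161.2] 9 X [-32.2 -28.9 -26.3] Y [-28.3 -23.2 -19.2] z [0.017  0.018  0.0462]
lip [218.4 177.1] 132 X [17.9 20.8 25.6] Y [-17.6  -2.2  13.3] z [0.0159 0.0228 0.0259]
lip [249.4 177.1] 129 X [-23.4 -19.9 -16. ] Y [-17.4  -1.8  13.3] z [0.0158 0.0229 0.0259]
lip [256.6 197.8] 5 X [-31.1 -29.4 -27.9] Y [22.2 24.6 27.3] z [0.0165 0.0182 0.0434]
brass [232.9 204. ] 91 X [-9.4 -0.8  9.1] Y [25.2 27.2 31.4] z [0.0362 0.049  0.0524]
brass [233. 216.] 26 X [-6.1 -0.2  5.5] Y [42.1 43.7 45.4] z [0.0447 0.0478 0.0509]
handle [292.  156.8] 537 X [-116.3  -75.6  -32.1] Y [-41.9 -32.1 -21.7] z [0.0427 0.0463 0.0493]
handle [290.8 202. ] 493 X [-116.3  -74.8  -32.5] Y [15.6 25.3 35.3] z [0.0424 0.0464 0.0491]
steel [213.4 150. ] 989 X [-38.5  21.4  70.5] Y [-49.5 -40.9 -24.8] z [0.0301 0.0484 0.0564]
steel [214.5 208.4] 872 X [-37.7  27.6  70.2] Y [22.2 33.7 45.3] z [0.0302 0.0482 0.0562]
```

View pics/w1c.png

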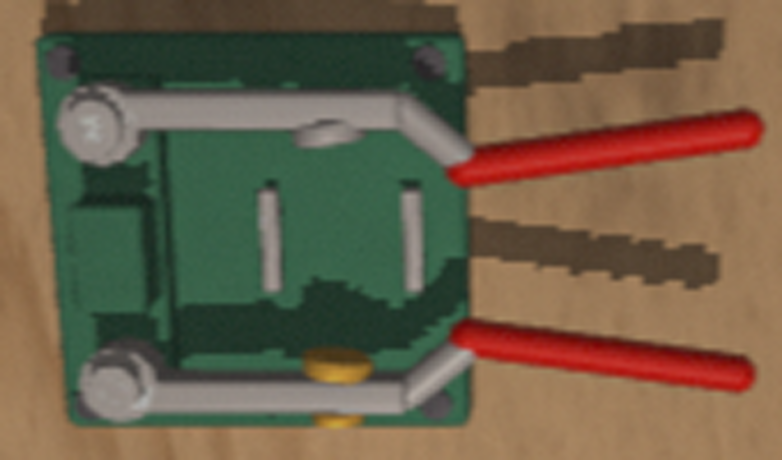

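apply_moves:
  plan:
    - {"dp":[-267,74,120],"turn":[0,0,-0.459],"claw":87}
    - {"dp":[-267,74,120],"turn":[0,0,-0.459],"claw":87}
    - {"dp":[-267,74,120],"turn":[0,0,-0.459],"claw":87}
    - {"dp":[-267,74,120],"turn":[0,0,-0.459],"claw":87}
    - {"dp":[-267,74,120],"turn":[0,0,-0.459],"claw":87}
    - {"dp":[-267,74,120],"turn":[0,0,-0.459],"claw":87}
    - {"dp":[-267,74,120],"turn":[0,0,-0.459],"claw":87}
    - {"dp":[-267,74,120],"turn":[0,0,-0.459],"claw":60}
    - {"dp":[-267,74,120],"turn":[0,0,-0.459],"claw":60}
    - {"dp":[-267,74,120],"turn":[0,0,-0.459],"claw":60}

```text
clock: 2.57
ee_pos: [0.501, 0.2227, 0.1988]
tcp_rot: [[0.385, -0.923, 0.001], [-0.923, -0.385, -0.003], [0.003, 0.0, -1.0]]
wrist_force: [0.5, -0.0, -0.2]
gripper_width: 0.0746
grip_force: 0.0
```

The lips, pivots and handles put the nest at about (0.620, −0.042), with the pad face about 27 mm out. Now I'll descend on the block and grasp it.

apply_moves:
  plan:
    - {"dp":[0,0.5,41],"turn":[0,0,0],"claw":60}
    - {"dp":[0,0.5,82],"turn":[0,0,0],"claw":60}
    - {"dp":[0,0.5,115],"turn":[0,0,0],"claw":60}
    - {"dp":[0,0.5,140],"turn":[0,0,0],"claw":60}
    - {"dp":[0,0.5,159],"turn":[0,0,0],"claw":60}
    - {"dp":[0,0.5,159],"turn":[0,0,0],"claw":60}
    - {"dp":[0,0.5,159],"turn":[0,0,0],"claw":60}
    - {"dp":[0,0.5,159],"turn":[0,0,0],"claw":40}
    - {"dp":[0,0.5,159],"turn":[0,0,0],"claw":32}
    - {"dp":[0,0.5,159],"turn":[0,0,0],"claw":20}
  squeeze: 15

```text
clock: 3.4
ee_pos: [0.5018, 0.2235, 0.0416]
tcp_rot: [[0.385, -0.923, 0.004], [-0.923, -0.385, 0.0], [0.001, -0.004, -1.0]]
wrist_force: [0.7, 0.9, 0.8]
gripper_width: 0.0473
grip_force: 0.0
```

apply_moves:
  plan:
    - {"dp":[0,0,0],"turn":[0,0,0],"claw":20}
    - {"dp":[0,0,0],"turn":[0,0,0],"claw":20}
    - {"dp":[0,0,0],"turn":[0,0,0],"claw":20}
    - {"dp":[0,0,0],"turn":[0,0,0],"claw":20}
    - {"dp":[0,0,0],"turn":[0,0,0],"claw":20}

```text
clock: 3.82
ee_pos: [0.5007, 0.2232, 0.0402]
tcp_rot: [[0.385, -0.923, 0.001], [-0.923, -0.385, -0.002], [0.002, -0.0, -1.0]]
wrist_force: [-1.9, 0.3, 4.6]
gripper_width: 0.0283
grip_force: 14.8
```

```bash
python3 -c "
from h import *
print(arm.get_obs()['ee_pos']);to(.5005,.223,.04,202.6)
c=arm.camera('side');P,ok=cloud(c);H,S,V=cv2.split(cv2.cvtColor(c['frame'],cv2.COLOR_RGB2HSV))
cv2.imwrite('pics/s1.png',cv2.resize(c['frame'][230:340,190:310],None,fx=5,fy=5)[...,::-1])"
```

```text
[0.5007383  0.22319134 0.04017405]
dp [0.1, 0.3, 0.2] turn [-0.0003, -0.0022, 0.0009] t 3.82 F [-1.9  0.3  4.6] w 28.3 g 14.8
```

View pics/s1.png

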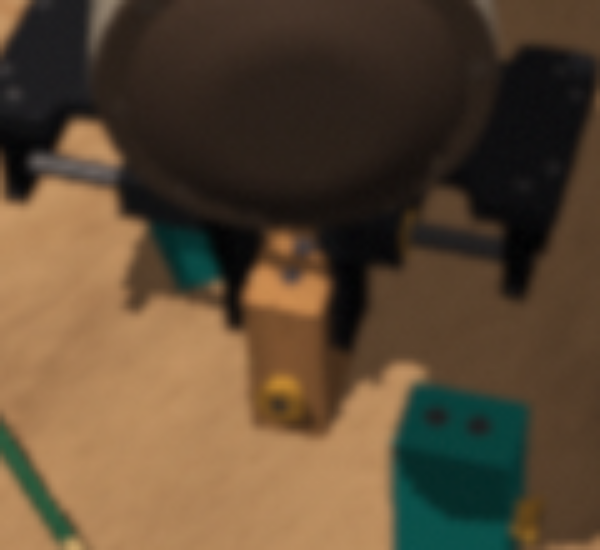

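The block is held between the fingers (28.3 mm, 15 N), with its brass bush visible at (282,398). Next I'll lift it and carry it over.

apply_moves:
  plan:
    - {"dp":[0,0,-40],"turn":[0,0,0],"claw":20}
    - {"dp":[0,0,-80],"turn":[0,0,0],"claw":20}
    - {"dp":[0,0,-120],"turn":[0,0,0],"claw":20}
    - {"dp":[0,0,-120],"turn":[0,0,0],"claw":20}
    - {"dp":[0,0,-120],"turn":[0,0,0],"claw":20}
  squeeze: 20

```text
clock: 4.28
ee_pos: [0.5014, 0.2243, 0.1617]
tcp_rot: [[0.385, -0.923, 0.005], [-0.923, -0.385, 0.002], [0.0, -0.005, -1.0]]
wrist_force: [-0.7, -0.3, -3.0]
gripper_width: 0.0278
grip_force: 20.0
```

```bash
python3 -c "
from h import *
to(.620,-.0468,.15,176.3)"
```

```text
dp [295.8, -5.1, 11.8] turn [-0.005, 0.0011, 0.4594] t 4.28 F [-0.7 -0.3 -3. ] w 27.8 g 20.0
```

apply_moves:
  plan:
    - {"dp":[35,-0.6,0],"turn":[0,0,0.05],"claw":20}
    - {"dp":[75,-1.3,0],"turn":[0,0,0.12],"claw":20}
    - {"dp":[115,-2,0],"turn":[0,0,0.18],"claw":20}
    - {"dp":[155,-2.7,0],"turn":[0,0,0.25],"claw":20}
    - {"dp":[195,-3.4,0],"turn":[0,0,0.31],"claw":20}
    - {"dp":[235,-4,0],"turn":[0,0,0.38],"claw":20}
    - {"dp":[270,-5,4],"turn":[-0.003,0,0.43],"claw":20}
    - {"dp":[296,-5,8],"turn":[-0.003,0,0.459],"claw":20}
    - {"dp":[296,-5,10],"turn":[-0.003,0,0.459],"claw":20}
    - {"dp":[296,-5,10],"turn":[-0.003,0,0.459],"claw":20}

```text
clock: 5.12
ee_pos: [0.6173, -0.0495, 0.1463]
tcp_rot: [[-0.067, -0.998, -0.009], [-0.998, 0.067, -0.002], [0.003, 0.009, -1.0]]
wrist_force: [-0.8, 0.6, -2.4]
gripper_width: 0.0278
grip_force: 20.0
```

apply_moves:
  plan:
    - {"dp":[0,0,0],"turn":[0,0,0],"claw":20}
    - {"dp":[0,0,0],"turn":[0,0,0],"claw":20}

```text
clock: 5.28
ee_pos: [0.6183, -0.047, 0.1493]
tcp_rot: [[-0.063, -0.998, -0.004], [-0.998, 0.063, -0.002], [0.003, 0.004, -1.0]]
wrist_force: [1.1, 0.7, -1.9]
gripper_width: 0.0281
grip_force: 20.0
```

```bash
python3 - <<'E'
from h import *
to(.620,-.0468,.058,176.3)
ax=np.radians(-3.7);ex=np.array([np.cos(ax),np.sin(ax)]);ey=np.array([-ex[1],ex[0]])
for n in("side","top"):
    c=arm.camera(n);P,ok=cloud(c);f=c["frame"];H,S,V=cv2.split(cv2.cvtColor(f,cv2.COLOR_RGB2HSV))
    w=P[...,:2]-[.6203,-.0423];X,Y,Z=w@ex*1000,w@ey*1000,P[...,2]
    m=ok&(abs(X)<40)&(abs(Y)<45)&(H<30)&(S>60)&(Z>.08)&(Z<.19)&(V>50)
    print(n,m.sum(),*[np.percentile(a[m],[1,50,99]).round(3) for a in(X,Y,Z)])
    if n=="side":
        r,cc=np.where(m);a,b=int(r.mean()),int(cc.mean());cv2.imwrite("pics/s2.png",cv2.resize(f[a-60:a+70,b-75:b+75],None,fx=4.5,fy=4.5)[...,::-1])
E
```

```text
dp [-0.6, -2.0, 91.3] turn [0.004, -0.0027, 0.0019] t 5.28 F [ 1.1  0.7 -1.9] w 28.1 g 20.0
side 599 [-24.822  -8.335  21.795] [-22.625  12.46   23.035] [0.111 0.147 0.186]Traceback (most recent call last):
  File "<stdin>", line 8, in <module>
    return _quantile_unchecked(
        a, q, axis, out, overwrite_input, method, keepdims, weights)
    return _ureduce(a,
                    func=_quantile_ureduce_func,
    ...<5 lines>...
                    overwrite_input=overwrite_input,
                    method=method)
    r = func(a, **kwargs)
    result = _quantile(arr,
                       quantiles=q,
    ...<2 lines>...
                       out=out,
                       weights=wgt)
    slices_having_nans = np.isnan(arr[-1, ...])
                                  ~~~^^^^^^^^^
IndexError: index -1 is out of bounds for axis 0 with size 0
```

View pics/s2.png

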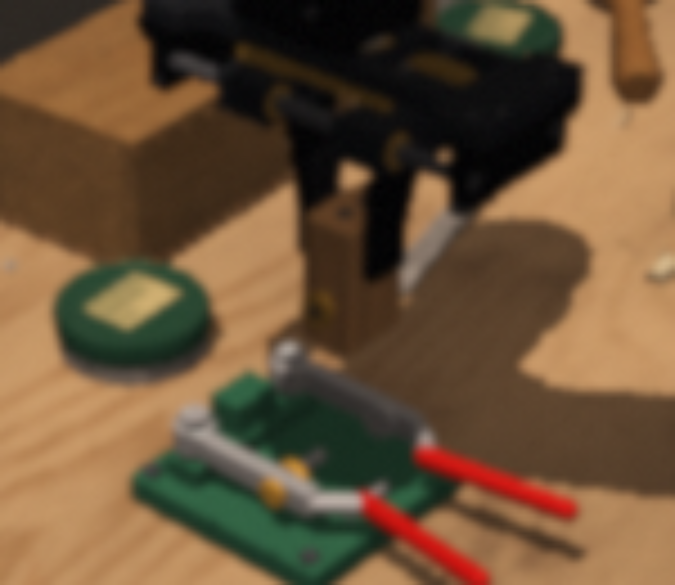

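The block hangs upright over the nest at (335,280) with the bush towards the pad side. Lowering it now.

apply_moves:
  plan:
    - {"dp":[-0.5,-1.8,20],"turn":[0.002,-0.002,0.002],"claw":20}
    - {"dp":[-0.5,-1.8,40],"turn":[0.002,-0.002,0.002],"claw":20}
    - {"dp":[-0.5,-1.8,55],"turn":[0.002,-0.002,0.002],"claw":20}
    - {"dp":[-0.5,-1.8,67],"turn":[0.002,-0.002,0.002],"claw":20}
    - {"dp":[-0.5,-1.8,75],"turn":[0.002,-0.002,0.002],"claw":20}
    - {"dp":[-0.5,-1.8,80],"turn":[0.002,-0.002,0.002],"claw":20}
    - {"dp":[-0.5,-1.8,80],"turn":[0.002,-0.002,0.002],"claw":20}
    - {"dp":[-0.5,-1.8,80],"turn":[0.002,-0.002,0.002],"claw":20}
    - {"dp":[-0.5,-1.8,80],"turn":[0.002,-0.002,0.002],"claw":20}

```text
clock: 6.13
ee_pos: [0.6216, -0.0476, 0.0714]
tcp_rot: [[-0.065, -0.998, 0.002], [-0.998, 0.065, -0.0], [0.0, -0.002, -1.0]]
wrist_force: [0.5, 0.1, -1.8]
gripper_width: 0.0278
grip_force: 20.0
```

```bash
python3 - <<'E'
from h import *
to(.620,-.0468,.058,176.3)
o=arm.get_obs();c=arm.camera("wrist");P,ok=cloud(c,o);f=c["frame"];s=arm.camera("side")["frame"]
a=cv2.resize(f,(400,300));b=cv2.resize(s[150:240,220:340],(400,300),interpolation=2)
cv2.imwrite("pics/d1.png",np.hstack([a,b])[...,::-1])
E
```

```text
dp [-0.7, 1.6, 13.4] turn [-0.0022, -0.0003, -0.0009] t 6.13 F [ 0.5  0.1 -1.8] w 27.8 g 20.0
```

View pics/d1.png

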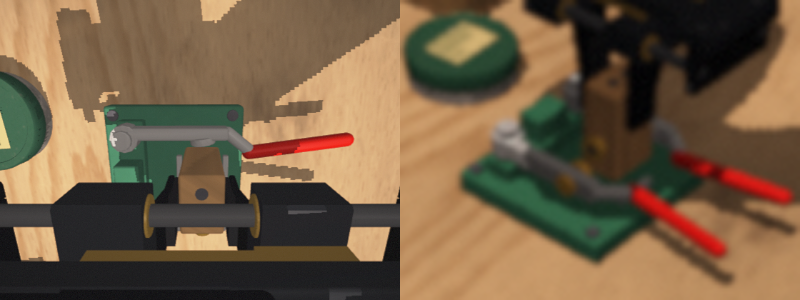

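The wrist view shows the block beside the fixed jaw at (200,150), and the side view shows the bush clear of the pad. I'll lower the last part slowly.

apply_moves:
  plan:
    - {"dp":[-0.5,1.3,4],"turn":[0,0,0],"claw":20}
    - {"dp":[-0.5,1.3,8],"turn":[0,0,0],"claw":20}
    - {"dp":[-0.5,1.3,10],"turn":[0,0,0],"claw":20}
    - {"dp":[-0.5,1.3,12],"turn":[0,0,0],"claw":20}
    - {"dp":[-0.5,1.3,13],"turn":[0,0,0],"claw":20}
    - {"dp":[-0.5,1.3,13],"turn":[0,0,0],"claw":20}
    - {"dp":[-0.5,1.3,13],"turn":[0,0,0],"claw":20}

```text
clock: 6.82
ee_pos: [0.6192, -0.0473, 0.0582]
tcp_rot: [[-0.066, -0.998, -0.001], [-0.998, 0.066, -0.001], [0.001, 0.001, -1.0]]
wrist_force: [-3.7, 1.2, 6.3]
gripper_width: 0.0279
grip_force: 20.0
```

```bash
python3 -c "
from h import *
to(.620,-.0468,.058,176.3)"
```

```text
dp [-0.5, -0.8, 0.2] turn [0.0007, -0.001, -0.0011] t 6.82 F [-3.7  1.2  6.3] w 27.9 g 20.0
```

It is on the floor (Fz has gone positive). I'll open gently and rise.

apply_moves:
  plan:
    - {"dp":[0,0,0],"turn":[0,0,0],"claw":30}
    - {"dp":[0,0,0],"turn":[0,0,0],"claw":36}
    - {"dp":[0,0,0],"turn":[0,0,0],"claw":44}
    - {"dp":[0,0,0],"turn":[0,0,0],"claw":48}
    - {"dp":[0,0,0],"turn":[0,0,0],"claw":48}
    - {"dp":[0,0,-20],"turn":[0,0,0],"claw":48}
    - {"dp":[0,0,-55],"turn":[0,0,0],"claw":60}
    - {"dp":[0,0,-90],"turn":[0,0,0],"claw":87}
    - {"dp":[0,0,-90],"turn":[0,0,0],"claw":87}

```text
clock: 7.57
ee_pos: [0.6245, -0.0472, 0.1554]
tcp_rot: [[-0.064, -0.998, 0.015], [-0.998, 0.064, -0.001], [-0.0, -0.015, -1.0]]
wrist_force: [1.6, -0.6, 1.3]
gripper_width: 0.0606
grip_force: 0.0
```

```bash
python3 - <<'E'
from h import *
g=np.array([.6203,-.0423])-.075*np.array([.9979,-.0645]);print(g)
to(*g,.15,266.3)
o=arm.get_obs();c=arm.camera("wrist");P,ok=cloud(c,o);f=c["frame"];s=arm.camera("side")["frame"]
a=cv2.resize(f,(400,300));b=cv2.resize(s[150:240,220:340],(400,300),interpolation=2)
cv2.imwrite("pics/d2.png",np.hstack([a,b])[...,::-1])
E
```

```text
[ 0.5454575 -0.0374625]
dp [-4.7, 79.6, 4.2] turn [-0.0121, -0.0119, -1.5703] t 7.57 F [ 1.6 -0.6  1.3] w 60.6 g 0.0
```

View pics/d2.png

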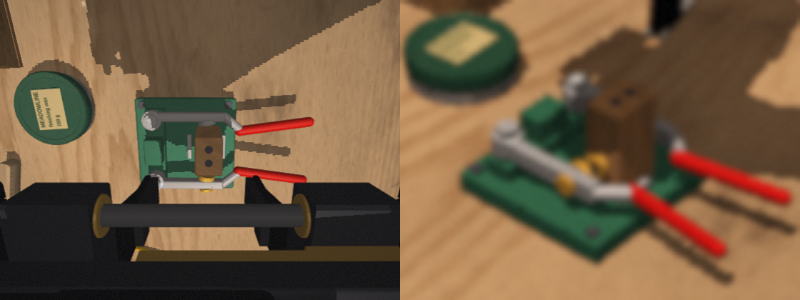

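The block stands centred between the lips, with the lip at (190,148) and the block at (209,148) in the wrist view, and the bush faces the pad. Now to the handles, with the camera side turned away from the block.

apply_moves:
  plan:
    - {"dp":[-0.5,8,0],"turn":[0,0,0.12],"claw":87}
    - {"dp":[-1,16,0],"turn":[0,0,0.24],"claw":87}
    - {"dp":[-1.5,24,0],"turn":[0,0,0.36],"claw":87}
    - {"dp":[-2,32,0],"turn":[0,0,0.48],"claw":87}
    - {"dp":[-3,40,0],"turn":[0,0,0.6],"claw":87}
    - {"dp":[-3,48,0],"turn":[0,0,0.72],"claw":87}
    - {"dp":[-4,56,0],"turn":[0,0,0.84],"claw":87}
    - {"dp":[-4,64,0],"turn":[0,0,0.96],"claw":87}
    - {"dp":[-4.5,72,0],"turn":[0,0,1.08],"claw":87}
    - {"dp":[-4.5,79,0],"turn":[0,0,1.2],"claw":87}

```text
clock: 8.5
ee_pos: [0.5395, -0.0375, 0.1456]
tcp_rot: [[-0.956, -0.294, -0.003], [-0.294, 0.956, -0.001], [0.003, 0.0, -1.0]]
wrist_force: [-0.1, 0.4, -0.3]
gripper_width: 0.087
grip_force: 0.0
```

apply_moves:
  plan:
    - {"dp":[0,0,0],"turn":[0,0,0.12],"claw":87}
    - {"dp":[0,0,0],"turn":[0,0,0.24],"claw":87}
    - {"dp":[0,0,0],"turn":[0,0,0.37],"claw":87}
    - {"dp":[0,0,0],"turn":[0,0,0.37],"claw":87}
    - {"dp":[0,0,0],"turn":[0,0,0.37],"claw":87}
    - {"dp":[0,0,0],"turn":[0,0,0.37],"claw":87}

```text
clock: 9.0
ee_pos: [0.5406, -0.0376, 0.1465]
tcp_rot: [[-0.998, 0.063, -0.001], [0.063, 0.998, -0.001], [0.001, -0.001, -1.0]]
wrist_force: [0.5, 0.7, 0.3]
gripper_width: 0.0867
grip_force: 0.0
```

```bash
python3 -c "
from h import *
to(.5455,-.0375,.027,86.3)"
```

```text
dp [-5.1, 0.5, 119.5] turn [-0.0009, -0.0014, 0.0019] t 9.0 F [0.5 0.7 0.3] w 86.7 g 0.0
```

apply_moves:
  plan:
    - {"dp":[-5,0.4,30],"turn":[0,0,0],"claw":87}
    - {"dp":[-5,0.4,55],"turn":[0,0,0],"claw":87}
    - {"dp":[-5,0.4,75],"turn":[0,0,0],"claw":87}
    - {"dp":[-5,0.4,90],"turn":[0,0,0],"claw":87}
    - {"dp":[-5,0.4,105],"turn":[0,0,0],"claw":87}
    - {"dp":[-5,0.4,115],"turn":[0,0,0],"claw":87}
    - {"dp":[-5,0.4,119],"turn":[0,0,0],"claw":87}
    - {"dp":[-5,0.4,119],"turn":[0,0,0],"claw":87}
    - {"dp":[-5,0.4,119],"turn":[0,0,0],"claw":87}
  squeeze: 8

```text
clock: 9.75
ee_pos: [0.5465, -0.0374, 0.0287]
tcp_rot: [[-0.998, 0.064, 0.001], [0.064, 0.998, -0.001], [-0.001, -0.001, -1.0]]
wrist_force: [0.2, 0.9, -0.3]
gripper_width: 0.0868
grip_force: 0.0
```

apply_moves:
  plan:
    - {"dp":[0,0,0],"turn":[0,0,0],"claw":80}
    - {"dp":[0,0,0],"turn":[0,0,0],"claw":76}
    - {"dp":[0,0,0],"turn":[0,0,0],"claw":72}
    - {"dp":[0,0,0],"turn":[0,0,0],"claw":70}
    - {"dp":[0,0,0],"turn":[0,0,0],"claw":68}
    - {"dp":[0,0,0],"turn":[0,0,0],"claw":66}
    - {"dp":[0,0,0],"turn":[0,0,0],"claw":64}
    - {"dp":[0,0,0],"turn":[0,0,0],"claw":62}
    - {"dp":[0,0,0],"turn":[0,0,0],"claw":62}
    - {"dp":[0,0,0],"turn":[0,0,0],"claw":62}

```text
clock: 10.58
ee_pos: [0.5464, -0.0374, 0.0286]
tcp_rot: [[-0.998, 0.065, 0.001], [0.065, 0.998, -0.0], [-0.001, -0.0, -1.0]]
wrist_force: [1.5, -0.8, 2.1]
gripper_width: 0.0625
grip_force: 1.2
```

apply_moves:
  plan:
    - {"dp":[0,0,0],"turn":[0,0,0],"claw":60}
    - {"dp":[0,0,0],"turn":[0,0,0],"claw":58}
    - {"dp":[0,0,0],"turn":[0,0,0],"claw":56}
    - {"dp":[0,0,0],"turn":[0,0,0],"claw":54}
    - {"dp":[0,0,0],"turn":[0,0,0],"claw":53}
    - {"dp":[0,0,0],"turn":[0,0,0],"claw":52}
    - {"dp":[0,0,0],"turn":[0,0,0],"claw":51}
    - {"dp":[0,0,0],"turn":[0,0,0],"claw":50}
    - {"dp":[0,0,0],"turn":[0,0,0],"claw":50}

```text
clock: 11.33
ee_pos: [0.5466, -0.0374, 0.0285]
tcp_rot: [[-0.998, 0.065, 0.001], [0.065, 0.998, -0.0], [-0.001, -0.0, -1.0]]
wrist_force: [1.9, -0.7, 1.0]
gripper_width: 0.0502
grip_force: 2.1
```

apply_moves:
  plan:
    - {"dp":[0,0,0],"turn":[0,0,0],"claw":49}
    - {"dp":[0,0,0],"turn":[0,0,0],"claw":48}
    - {"dp":[0,0,0],"turn":[0,0,0],"claw":47}
    - {"dp":[0,0,0],"turn":[0,0,0],"claw":46}
    - {"dp":[0,0,0],"turn":[0,0,0],"claw":46}
    - {"dp":[0,0,0],"turn":[0,0,0],"claw":46}

```text
clock: 11.83
ee_pos: [0.5465, -0.0374, 0.0285]
tcp_rot: [[-0.998, 0.065, 0.001], [0.065, 0.998, -0.0], [-0.001, -0.0, -1.0]]
wrist_force: [2.9, -0.6, 1.1]
gripper_width: 0.0464
grip_force: 2.4
```

apply_moves:
  plan:
    - {"dp":[0,0,0],"turn":[0,0,0],"claw":45}
    - {"dp":[0,0,0],"turn":[0,0,0],"claw":44}
    - {"dp":[0,0,0],"turn":[0,0,0],"claw":44}
    - {"dp":[0,0,0],"turn":[0,0,0],"claw":44}

```text
clock: 12.17
ee_pos: [0.5462, -0.0374, 0.0284]
tcp_rot: [[-0.998, 0.065, 0.0], [0.065, 0.998, -0.0], [-0.0, -0.0, -1.0]]
wrist_force: [4.2, -1.1, 1.6]
gripper_width: 0.0443
grip_force: 2.5
```

apply_moves:
  plan:
    - {"dp":[0,0,0],"turn":[0,0,0],"claw":43}
    - {"dp":[0,0,0],"turn":[0,0,0],"claw":42}
    - {"dp":[0,0,0],"turn":[0,0,0],"claw":42}
    - {"dp":[0,0,0],"turn":[0,0,0],"claw":42}

```text
clock: 12.5
ee_pos: [0.5462, -0.0374, 0.0284]
tcp_rot: [[-0.998, 0.065, 0.001], [0.065, 0.998, -0.0], [-0.001, -0.0, -1.0]]
wrist_force: [4.1, -1.4, 0.7]
gripper_width: 0.0423
grip_force: 2.7
```

apply_moves:
  plan:
    - {"dp":[0,0,0],"turn":[0,0,0],"claw":41}
    - {"dp":[0,0,0],"turn":[0,0,0],"claw":40}
    - {"dp":[0,0,0],"turn":[0,0,0],"claw":40}
    - {"dp":[0,0,0],"turn":[0,0,0],"claw":40}

```text
clock: 12.83
ee_pos: [0.5464, -0.0376, 0.0284]
tcp_rot: [[-0.998, 0.065, 0.001], [0.065, 0.998, -0.001], [-0.001, -0.001, -1.0]]
wrist_force: [4.7, -2.2, 1.0]
gripper_width: 0.0404
grip_force: 6.5
```

Contact made at about 41 mm. From here I'll go in 1 mm steps with the squeeze capped at 18 N.

apply_moves:
  plan:
    - {"dp":[0,0,0],"turn":[0,0,0],"claw":39.5}
    - {"dp":[0,0,0],"turn":[0,0,0],"claw":39}
    - {"dp":[0,0,0],"turn":[0,0,0],"claw":39}
  squeeze: 18

```text
clock: 13.08
ee_pos: [0.5464, -0.0377, 0.0284]
tcp_rot: [[-0.998, 0.065, 0.001], [0.065, 0.998, -0.001], [-0.001, -0.001, -1.0]]
wrist_force: [5.9, -2.6, 0.8]
gripper_width: 0.0391
grip_force: 8.3
```

apply_moves:
  plan:
    - {"dp":[0,0,0],"turn":[0,0,0],"claw":38.5}
    - {"dp":[0,0,0],"turn":[0,0,0],"claw":38}
    - {"dp":[0,0,0],"turn":[0,0,0],"claw":38}

```text
clock: 13.33
ee_pos: [0.5464, -0.0378, 0.0284]
tcp_rot: [[-0.998, 0.065, 0.001], [0.065, 0.998, -0.001], [-0.001, -0.001, -1.0]]
wrist_force: [6.7, -2.5, 0.9]
gripper_width: 0.0384
grip_force: 10.1
```

apply_moves:
  plan:
    - {"dp":[0,0,0],"turn":[0,0,0],"claw":37.5}
    - {"dp":[0,0,0],"turn":[0,0,0],"claw":37}
    - {"dp":[0,0,0],"turn":[0,0,0],"claw":37}

```text
clock: 13.58
ee_pos: [0.5465, -0.0378, 0.0284]
tcp_rot: [[-0.998, 0.065, 0.001], [0.065, 0.998, -0.001], [-0.001, -0.001, -1.0]]
wrist_force: [7.0, -4.4, 0.9]
gripper_width: 0.0374
grip_force: 11.8
```

apply_moves:
  plan:
    - {"dp":[0,0,0],"turn":[0,0,0],"claw":36.5}
    - {"dp":[0,0,0],"turn":[0,0,0],"claw":36}
    - {"dp":[0,0,0],"turn":[0,0,0],"claw":36}

```text
clock: 13.83
ee_pos: [0.5465, -0.0379, 0.0284]
tcp_rot: [[-0.998, 0.065, 0.001], [0.065, 0.998, -0.001], [-0.001, -0.001, -1.0]]
wrist_force: [5.1, -2.9, 0.1]
gripper_width: 0.0365
grip_force: 13.3
```

apply_moves:
  plan:
    - {"dp":[0,0,0],"turn":[0,0,0],"claw":35.5}
    - {"dp":[0,0,0],"turn":[0,0,0],"claw":35}
    - {"dp":[0,0,0],"turn":[0,0,0],"claw":35}

```text
clock: 14.08
ee_pos: [0.5466, -0.038, 0.0284]
tcp_rot: [[-0.998, 0.065, 0.001], [0.065, 0.998, -0.001], [-0.001, -0.001, -1.0]]
wrist_force: [5.8, -4.7, -0.5]
gripper_width: 0.0356
grip_force: 14.4
```

apply_moves:
  plan:
    - {"dp":[0,0,0],"turn":[0,0,0],"claw":34.5}
    - {"dp":[0,0,0],"turn":[0,0,0],"claw":34}
    - {"dp":[0,0,0],"turn":[0,0,0],"claw":34}

```text
clock: 14.33
ee_pos: [0.5466, -0.0381, 0.0284]
tcp_rot: [[-0.998, 0.066, 0.001], [0.066, 0.998, -0.001], [-0.001, -0.001, -1.0]]
wrist_force: [5.9, -5.5, 1.0]
gripper_width: 0.035
grip_force: 15.0
```

apply_moves:
  plan:
    - {"dp":[0,0,0],"turn":[0,0,0],"claw":33.5}
    - {"dp":[0,0,0],"turn":[0,0,0],"claw":33}
    - {"dp":[0,0,0],"turn":[0,0,0],"claw":33}

```text
clock: 14.58
ee_pos: [0.5467, -0.0382, 0.0284]
tcp_rot: [[-0.998, 0.066, 0.001], [0.066, 0.998, -0.001], [-0.002, -0.001, -1.0]]
wrist_force: [6.7, -4.9, 0.1]
gripper_width: 0.0335
grip_force: 14.7
```

apply_moves:
  plan:
    - {"dp":[0,0,0],"turn":[0,0,0],"claw":32.5}
    - {"dp":[0,0,0],"turn":[0,0,0],"claw":32}
    - {"dp":[0,0,0],"turn":[0,0,0],"claw":32}

```text
clock: 14.83
ee_pos: [0.5468, -0.0382, 0.0284]
tcp_rot: [[-0.998, 0.065, 0.001], [0.065, 0.998, -0.001], [-0.002, -0.001, -1.0]]
wrist_force: [6.4, -5.1, 0.4]
gripper_width: 0.0325
grip_force: 13.2
```

apply_moves:
  plan:
    - {"dp":[0,0,0],"turn":[0,0,0],"claw":31.5}
    - {"dp":[0,0,0],"turn":[0,0,0],"claw":31}
    - {"dp":[0,0,0],"turn":[0,0,0],"claw":31}

```text
clock: 15.08
ee_pos: [0.5468, -0.0382, 0.0284]
tcp_rot: [[-0.998, 0.066, 0.002], [0.066, 0.998, -0.001], [-0.002, -0.001, -1.0]]
wrist_force: [7.1, -5.2, -0.5]
gripper_width: 0.0314
grip_force: 9.3
```

apply_moves:
  plan:
    - {"dp":[0,0,0],"turn":[0,0,0],"claw":30.5}
    - {"dp":[0,0,0],"turn":[0,0,0],"claw":30}
    - {"dp":[0,0,0],"turn":[0,0,0],"claw":30}

```text
clock: 15.33
ee_pos: [0.5469, -0.0376, 0.0284]
tcp_rot: [[-0.998, 0.065, 0.002], [0.065, 0.998, -0.0], [-0.002, -0.0, -1.0]]
wrist_force: [5.3, -2.6, 0.5]
gripper_width: 0.0299
grip_force: 4.7
```

The peak was 15 N and it is giving way. I'll find the home stop carefully with a lower cap.

apply_moves:
  plan:
    - {"dp":[0,0,0],"turn":[0,0,0],"claw":29.5}
    - {"dp":[0,0,0],"turn":[0,0,0],"claw":29.5}
    - {"dp":[0,0,0],"turn":[0,0,0],"claw":29.5}
  squeeze: 12

```text
clock: 15.58
ee_pos: [0.5469, -0.0375, 0.0284]
tcp_rot: [[-0.998, 0.065, 0.002], [0.065, 0.998, -0.0], [-0.002, -0.0, -1.0]]
wrist_force: [6.1, -2.3, -0.5]
gripper_width: 0.0298
grip_force: 8.0
```

apply_moves:
  plan:
    - {"dp":[0,0,0],"turn":[0,0,0],"claw":29}
    - {"dp":[0,0,0],"turn":[0,0,0],"claw":29}
    - {"dp":[0,0,0],"turn":[0,0,0],"claw":29}

```text
clock: 15.83
ee_pos: [0.5469, -0.0376, 0.0284]
tcp_rot: [[-0.998, 0.065, 0.002], [0.065, 0.998, -0.001], [-0.002, -0.0, -1.0]]
wrist_force: [5.6, -2.5, -0.2]
gripper_width: 0.0294
grip_force: 11.5
```

apply_moves:
  plan:
    - {"dp":[0,0,0],"turn":[0,0,0],"claw":28.5}
    - {"dp":[0,0,0],"turn":[0,0,0],"claw":28.5}
    - {"dp":[0,0,0],"turn":[0,0,0],"claw":28.5}

```text
clock: 16.08
ee_pos: [0.547, -0.0376, 0.0284]
tcp_rot: [[-0.998, 0.065, 0.002], [0.065, 0.998, -0.001], [-0.002, -0.0, -1.0]]
wrist_force: [6.8, -2.0, 0.6]
gripper_width: 0.0293
grip_force: 12.0
```

Force climbs steeply at 29.4 mm, so the bush is home. Open gradually so the handles spring back, then rise and check.

apply_moves:
  plan:
    - {"dp":[0,0,0],"turn":[0,0,0],"claw":33}
    - {"dp":[0,0,0],"turn":[0,0,0],"claw":37}
    - {"dp":[0,0,0],"turn":[0,0,0],"claw":42}
    - {"dp":[0,0,0],"turn":[0,0,0],"claw":47}
    - {"dp":[0,0,0],"turn":[0,0,0],"claw":52}
    - {"dp":[0,0,0],"turn":[0,0,0],"claw":57}
    - {"dp":[0,0,0],"turn":[0,0,0],"claw":62}
    - {"dp":[0,0,0],"turn":[0,0,0],"claw":68}
    - {"dp":[0,0,0],"turn":[0,0,0],"claw":76}
    - {"dp":[0,0,0],"turn":[0,0,0],"claw":87}

```text
clock: 16.92
ee_pos: [0.5447, -0.0377, 0.0278]
tcp_rot: [[-0.998, 0.066, -0.003], [0.066, 0.998, -0.001], [0.003, -0.001, -1.0]]
wrist_force: [0.7, 0.1, -0.4]
gripper_width: 0.074
grip_force: 0.0
```

apply_moves:
  plan:
    - {"dp":[0,0,0],"turn":[0,0,0],"claw":87}
    - {"dp":[0,0,0],"turn":[0,0,0],"claw":87}
    - {"dp":[0,0,0],"turn":[0,0,0],"claw":87}
    - {"dp":[0,0,0],"turn":[0,0,0],"claw":87}
    - {"dp":[0,0,-20],"turn":[0,0,0],"claw":87}
    - {"dp":[10,0,-50],"turn":[0,0,0],"claw":87}
    - {"dp":[30,0,-90],"turn":[0,0,0],"claw":87}
    - {"dp":[50,0,-130],"turn":[0,0,0],"claw":87}
    - {"dp":[70,0,-160],"turn":[0,0,0],"claw":87}
    - {"dp":[70,0,-160],"turn":[0,0,0],"claw":87}

```text
clock: 17.75
ee_pos: [0.4769, -0.0326, 0.1956]
tcp_rot: [[-0.998, 0.064, 0.013], [0.064, 0.998, 0.002], [-0.013, 0.002, -1.0]]
wrist_force: [0.7, 0.9, 0.2]
gripper_width: 0.0872
grip_force: 0.0
```

```bash
python3 - <<'E'
from h import *
o=arm.get_obs();print(o["ee_pos"],o["wrist_force"],o["gripper_width"])
s=arm.camera("side")["frame"];t=arm.camera("top")["frame"]
b=cv2.resize(s[150:240,220:340],(400,300),interpolation=2);a=cv2.resize(t[155:245,260:380],(400,300),interpolation=2)
cv2.imwrite("pics/e1.png",np.hstack([a,b])[...,::-1])
E
```

```text
[ 0.47686472 -0.03259742  0.19558599] [0.67653649 0.92692121 0.20569116] 0.08719286222407671
```

View pics/e1.png

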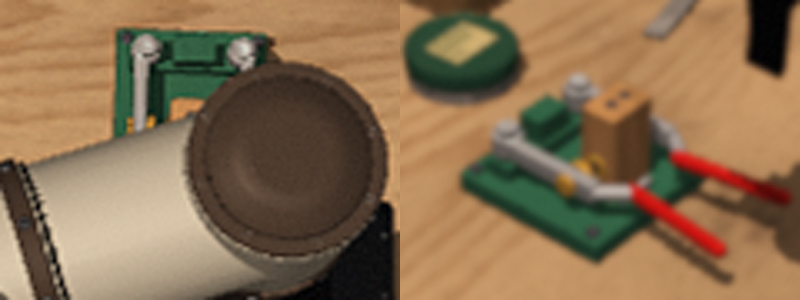

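The side view shows the block upright in the nest at (615,135), the handles sprung open and the robot clear. The handles closed about 11 mm from contact to stop, which is 5 mm at the jaw and matches full bush travel.

```bash
python3 -c "
from cell import arm
print(arm.close_job())"
```

```text
the job is handed in; nothing more can be done
None
```

The job is handed in: the bush gave at a peak of about 15 N and went home at 29.4 mm handle width, with grip force never above 15 N on the handles; the block stands upright in the nest, the handles are open and the robot is clear.

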